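# Push the lens carriage home against fence and stop

### The arm

A 6-joint arm with a two-finger parallel gripper is mounted at the origin on the work surface. World frame = base frame: x ahead of the robot, y to its left, z up, the work surface at z = 0. Lengths are in m, angles in rad, forces in N, time in s.
With the tool pointing down it reaches from about 0.35 to 0.95 m from the base axis. Payload 17.4 kg.
Tool frame: the origin (TCP) lies at the very end of the fingers, on their centre line; the grasp point (between the pads) lies 19 mm behind it; z points along the fingers, x is the direction in which the jaws open and shut, and the axes are right-handed (so a half turn about z gives the same grasp; the last joint's range is limited). The gripper opens to 93 mm and grips with 3 to 60 N. Pads are 15 mm wide; open, the fingers measure 128 mm over their backs; the gripper's body (75 mm by 188 mm) begins 65 mm behind the grasp point.
Start: joints at [1.111, 0.116, 1.442, -0, 1.584, -0.038], TCP at [0.276, 0.616, 0.219] pointing down, gripper open.
Joint ranges: [-2.83, 2.83], [-0.83, 2.19], [0.07, 2.5], [-1.14, 4.28], [0.01, 3], [-2.97, 2.97]. Speed limits (rad/s): [1.89, 1.89, 2.22, 3.14, 3.14, 3.14].

### API

Orientations are given as a unit quaternion [x, y, z, w].
In Python, from cell import arm gives the robot as it stands. The module is installed in compiled form; this text tells all that it offers. Calls block until the motion is done:
- arm.reach(position, orientation): joint-space move of the TCP to a pose.
- arm.move_l(position, rotation=None, speed=0.15, contact_N=None): straight line of the TCP; rotation=None keeps the orientation; speed is the mean speed in m/s. With contact_N (N) it stops when the force on the tool has changed by that much, and returns True; else False.
- arm.set_joints(angles): joint-space move.
- arm.let_go() and arm.close(effort=None): open the fingers fully, or close them until they stop; effort is the grip in N (None keeps the last).
- arm.sleep(seconds).
- arm.solve_ik(position, orientation): joint angles nearest the present ones, or None.
- arm.state(): the state.
- arm.snapshot(name): name is "scene" or "top"; returns a dict with "image" (384x512x3 uint8, blue, green, red), "fx", "fy", "cx", "cy" (pixels), "k1" (the pictures are not rectified: a ray, as slopes to the right and down, at radius r is drawn at 1 + k1 r^2 times it, then the intrinsics apply), "camera_from_world" (4x4, takes a point from world to camera coordinates). Camera axes: x right, y down, z forward; pixel columns grow to the right and rows downward; lengths in m; the calibration is good to about 2 mm. A picture is of the moment at which its call begins. There is no depth.
A pose or a line that the arm cannot do raises arm.MotionError and nothing moves.
- arm.close_job(): hands the job in, once; it reports no verdict.
Trained networks look in the newest picture that a camera, given by its name, has taken for a name from the list of things; names that differ only in an ending like _2 or _b are one class to them, and where a whole thing is asked for, a point or a joint stands for the part that bears it (a point fixed in the world has none). Each returns a list of dicts, best first, with "score" (0 to 1); they miss things now and then, are a little off and sometimes report something else, mostly with a low value. They report only what shows in the picture. A call takes as long as a camera call. They do not tell look-alikes from the thing itself.
- arm.look_for(thing, camera): "box" ([left, top, right, bottom] in pixels, round what is visible of it).
- arm.tip_of(thing, camera): "xy" ([column, row] in pixels: a listed point, or the origin of a listed thing).
The state is a dict: "clock": time; "joint_pos": joint angles; "joint_vel": joint speeds; "joint_torque": joint torques, N m; "eef_pos": TCP position; "eef_rot": TCP orientation; "force": force on the tool from outside, world axes, zero at the start; "wrist_torque": the same for the moment, N m; "opening": finger opening in m.
Only numpy, scipy, OpenCV 4.12 (cv2) and the standard library are available. Lean on these libraries where they do the work, as an engineer would, in place of code of your own. Each camera call takes 0.05 s, during which the arm holds its last target.

### The job

Push the lens carriage (the one with the round lens, not the one with the glass cube) along the bench into the corner of the fence and its stop, so that it sits square, with the long side of its base flush against the long fence and its end flush against the stop block. Push it only by its base: do not touch the lens or its round holder, and do not lift or tip the carriage. Leave the other things where they are and finish with the hand clear.

Things in the scene. Friction and masses are not known exactly. Their poses are not given: they have to be found in the camera images.
- lens_carriage: Loose carriage, 0.3 to 0.6 kg; slides flat, pushed with 1 to 5 N. Dark steel base 50 (x) by 60 (y) by 18 mm high, a round lens holder on its middle, top at 62 mm. Origin: centre of the underside, at bench level. Its +x long side, facing the fence within 30 degrees of square, goes against the fence. Starts on the robot's side of the fence, up to 0.2 m off it and to the right of the stop.
- lens: The lens and its round holder, fixed on the carriage's base; must not be touched. Same origin and axes as the carriage; the holder is a disc of 20 mm radius, 12 mm thick along y, centred 42 mm above the origin, on a neck 18 mm (x) by 12 mm (y) from 18 mm up.
- fence: Aluminium fence bar fixed to the bench, 22 mm thick, 25 mm high, 540 mm long (y = -260 to +280 mm), within 10 degrees of the robot's y direction. Origin: on its working face (towards the robot), at bench level. Its x axis points from that face into the bar, away from the robot; its y axis runs along the bar to the robot's left, towards the stop.
- stop: Steel stop block clamped on the fence, axes parallel to the fence's. Juts 45 mm from the fence's working face towards the robot, 30 mm long along the fence, 32 mm high, black knob up to 42 mm. Origin: bench level, inside corner where its working face (facing its -y) meets the fence's face; the block lies on the +y side. Carriage home: its origin at x = -25, y = -30 mm here, axes parallel.
- prism_carriage: Another loose carriage with the same 50 by 60 by 18 mm base but a 25 mm glass cube on it (top at 46 mm). Leave alone. Origin: centre of its underside. It may stand between the lens carriage and the stop as seen along the fence, but leaves a free lane at least 60 mm wide beside the fence.
- bottle: Small amber bottle, 38 mm across, 70 mm high, to the robot's right. Leave alone. Origin: centre of its underside.
- post: Upright steel post, 25 mm across, 60 mm high, to the robot's right. Leave alone. Origin: centre of its underside.
- driver: Screwdriver lying on the bench to the robot's left, 160 mm long, along its own x. Leave alone. Origin: near its middle, on the bench.
Not all that is in view belongs to the job. What is shaped like the lens_carriage but purple is not meant. What is shaped like the stop but pink is not meant.

How it is judged:
By the outcome, as a careful person would: the job done as asked, in the order asked, and still so for the second after the job is handed in, with the robot touching nothing.
It also fails if it takes over 67 s, if anything falls off the work surface, if the arm or the gripper's body presses on something with over 40 N, if the wrist force passes 120 N, or if a joint passes its speed limit or range.

## Working session

There is one attempt and no reset: what is moved stays moved. The work goes in short steps, each a Python script; the robot and the scene stay as the last script left them, time stands still between calls to the robot, and variables do not carry over. Pictures are saved under pics/ and viewed, and the job is handed in when it is done.

```bash
mkdir -p pics; cat > h.py <<'E'
import numpy as np, cv2
from cell import arm
def snap(n,f):
    s=arm.snapshot(n); cv2.imwrite('pics/'+f,s['image']); return s
E
python3 - <<'E'
from h import *
for n in('scene','top'):
    s=snap(n,n+'0.png'); print(n,s['fx'],s['fy'],s['cx'],s['cy'],s['k1'],np.round(s['camera_from_world'],4).tolist())
    for t in('lens_carriage','lens','fence','stop','prism_carriage','bottle','post','driver'):
        print(t,[(np.round(d['xy']).tolist(),round(d['score'],2)) for d in arm.tip_of(t,n)],[(np.round(d['box']).tolist(),round(d['score'],2)) for d in arm.look_for(t,n)])
print(arm.state())
E
```

```text
scene 360.8534360534646 360.8534360534646 260.627504127922 185.8786417017064 -0.02310604773583175 [[0.7332, 0.6799, -0.0141, -0.4414], [0.4906, -0.5432, -0.6813, -0.2961], [-0.4709, 0.4926, -0.7319, 1.3169], [0.0, 0.0, 0.0, 1.0]]
lens_carriage [([213.0, 172.0], 0.74)] [([199.0, 159.0, 220.0, 179.0], 0.67), ([238.0, 142.0, 262.0, 167.0], 0.56)]
lens [([246.0, 160.0], 0.66), ([208.0, 171.0], 0.45)] [([245.0, 144.0, 254.0, 158.0], 0.69), ([200.0, 156.0, 215.0, 171.0], 0.55)]
fence [([279.0, 188.0], 0.82), ([253.0, 159.0], 0.56)] []
stop [([341.0, 182.0], 0.95), ([321.0, 160.0], 0.65)] [([307.0, 140.0, 332.0, 161.0], 0.81)]
prism_carriage [] [([180.0, 195.0, 202.0, 221.0], 0.82)]
bottle [([127.0, 244.0], 0.81)] [([114.0, 222.0, 138.0, 250.0], 0.64)]
post [([143.0, 276.0], 0.57)] []
driver [([304.0, 113.0], 0.54)] [([289.0, 106.0, 320.0, 120.0], 0.54)]
top 370.1662583545888 370.1662583545888 259.2269692638689 184.14922853884246 -0.0932261224747323 [[0.0117, -0.9999, 0.0073, -0.0093], [-0.989, -0.0126, -0.1476, 0.6269], [0.1476, -0.0055, -0.989, 0.9289], [0.0, 0.0, 0.0, 1.0]]
lens_carriage
[... 730 characters left out ...]

{'clock': 1.7, 'joint_pos': array([ 1.11120313e+00,  1.16004780e-01,  1.44160588e+00, -2.35431614e-05,
        1.58398056e+00, -3.77887000e-02]), 'joint_vel': array([ 6.07507652e-05, -3.56277987e-04, -7.26087083e-04, -6.65596013e-04,
        1.15042514e-03,  2.14012552e-04]), 'joint_torque': array([ 1.72794658e-03, -7.20999670e+01, -6.22759795e+01,  7.80947506e-02,
        1.82908302e-02, -1.24507977e-05]), 'eef_pos': array([0.27636181, 0.61584219, 0.21863926]), 'eef_rot': array([8.39466418e-01, 5.43411568e-01, 6.63319051e-06, 9.74979907e-06]), 'force': array([-0.1930617 ,  0.03926081, -0.32596358]), 'wrist_torque': array([0.02464307, 0.01841001, 0.03393646]), 'opening': 0.0928522959117062}
```

```bash
python3 - <<'E'
import cv2
a=cv2.imread('pics/top0.png'); cv2.imwrite('pics/topc.png',cv2.resize(a[110:270,150:350],None,fx=4,fy=3.75,interpolation=cv2.INTER_CUBIC)[:600,:800])
a=cv2.imread('pics/scene0.png'); cv2.imwrite('pics/scenec.png',cv2.resize(a[100:260,160:360],None,fx=4,fy=3.75,interpolation=cv2.INTER_CUBIC))
E
```

```text
(no output)
```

View pics/topc.png

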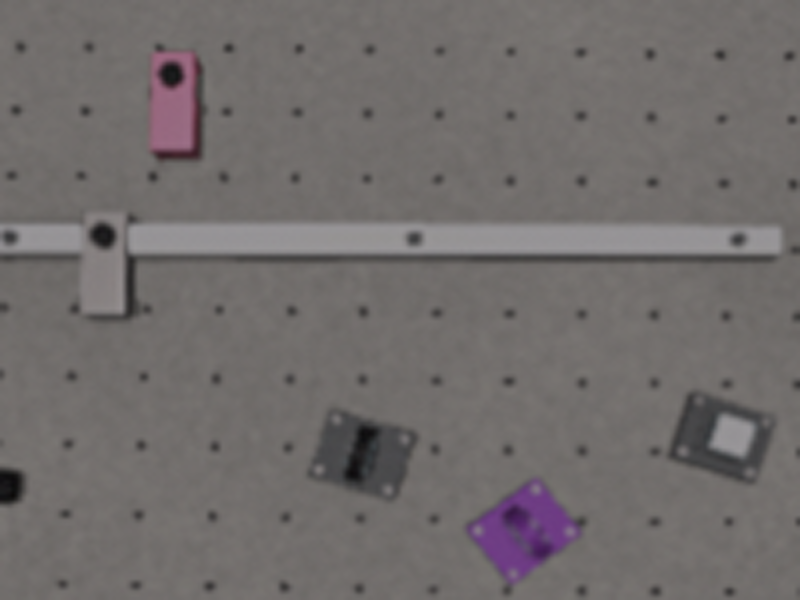

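View pics/scenec.png

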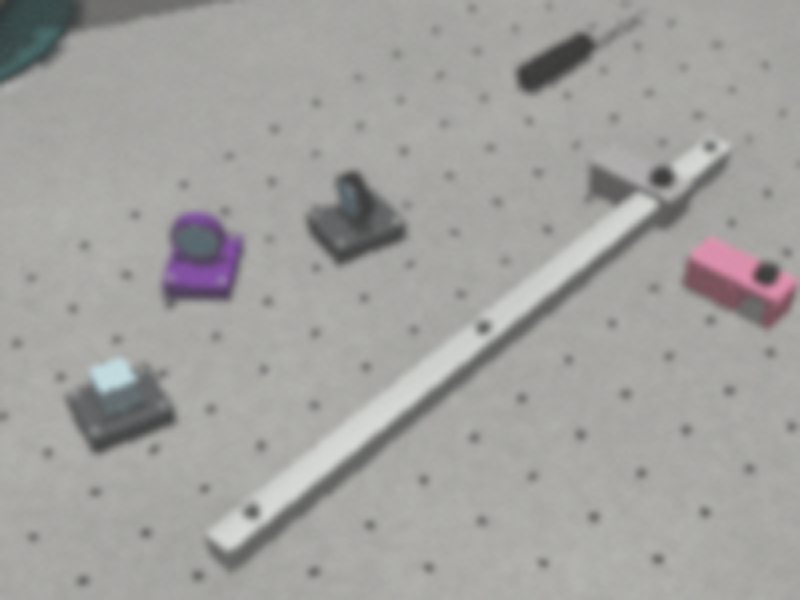

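View pics/top0.png

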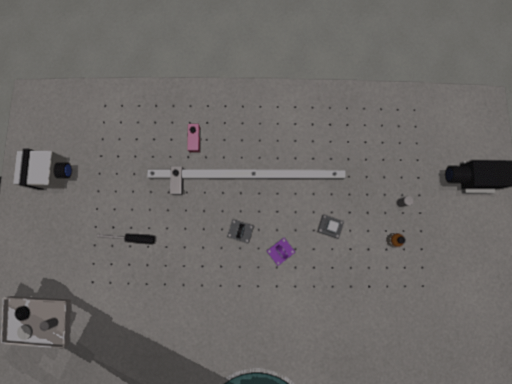

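```bash
cat >> h.py <<'E'
from scipy.optimize import least_squares
def K(s): return np.array([[s['fx'],0,s['cx']],[0,s['fy'],s['cy']],[0,0,1.]])
def D(s): return np.array([s['k1'],0,0,0,0.])
def proj(s,P):
    P=np.atleast_2d(P).astype(float);M=np.array(s['camera_from_world']);X=P@M[:3,:3].T+M[:3,3]
    q=X[:,:2]/X[:,2:]; q=q*(1+s['k1']*(q**2).sum(1))[:,None]
    return q*[s['fx'],s['fy']]+[s['cx'],s['cy']]
def toplane(s,uv,z):
    uv=np.atleast_2d(uv).astype(float)
    q=cv2.undistortPoints(uv.reshape(-1,1,2),K(s),D(s)).reshape(-1,2)
    M=np.array(s['camera_from_world']);R=M[:3,:3];c=-R.T@M[:3,3]
    d=np.c_[q,np.ones(len(q))]@R
    return c+d*((z-c[2])/d[:,2])[:,None]
def T(o,a,P):
    P=np.atleast_2d(P).astype(float);c,s=np.cos(a),np.sin(a)
    return np.c_[o[0]+c*P[:,0]-s*P[:,1],o[1]+s*P[:,0]+c*P[:,1],P[:,2]]
E
python3 - <<'E'
from h import *
s=snap('top','t1.png');sc=snap('scene','s1.png')
def un(p): return np.array(p,float)/[4,3.75]+[150,110]-[.4,.4]
def us(p): return np.array(p,float)/[4,3.75]+[160,100]-[.4,.4]
print('lens corners top',toplane(s,un([(335,408),(415,435),(393,498),(308,470)]),.018).round(4).tolist())
print('lens corners scene',toplane(sc,us([(308,219),(358,185),(404,227),(343,250)]),.018).round(4).tolist())
# fence near edge subpixel in top: gradient along columns
g=cv2.cvtColor(s['image'],cv2.COLOR_BGR2GRAY).astype(float)
pts=[]
for c in range(195,340,3):
    col=g[172:184,c]; d=np.diff(col); i=d.argmin(); 
    w=-np.minimum(d[max(i-2,0):i+3],0); pts.append((c,172+.5+(w*np.arange(max(i-2,0),max(i-2,0)+len(w))).sum()/w.sum()))
P=toplane(s,pts,.025); f=np.polyfit(P[:,1],P[:,0],1); print('fence top-near edge x=',f,np.std(P[:,0]-np.polyval(f,P[:,1])),'yaw of fence',-np.arctan(f[0]))
print('fence right end',toplane(s,un([(781,255)]),.025))
print('stop top corners',toplane(s,un([(128,214),(127,315),(82,313)]),.032).round(4).tolist())
print('stop scene corners',toplane(sc,us([(592,160),(600,147),(640,198)]),.032).round(4).tolist())
print('prism',toplane(s,[(331,226)],.018),'purple',toplane(s,[(281,251)],.018))
E
```

```text
lens corners top [[0.5376, 0.0664, 0.018], [0.5191, 0.0126, 0.018], [0.4744, 0.0266, 0.018], [0.4934, 0.0835, 0.018]]
lens corners scene [[0.4824, 0.0228, 0.018], [0.4817, 0.0777, 0.018], [0.5426, 0.0643, 0.018], [0.5272, 0.0149, 0.018]]
fence top-near edge x= [-0.01236258  0.6493489 ] 8.815398412545856e-05 yaw of fence 0.012361948206587717
fence right end [[ 0.65118397 -0.23436923  0.025     ]]
stop top corners [[0.6742, 0.2085, 0.032], [0.601, 0.2061, 0.032], [0.602, 0.2364, 0.032]]
stop scene corners [[0.6058, 0.2095, 0.032], [0.6003, 0.2268, 0.032], [0.6612, 0.1964, 0.032]]
prism [[ 0.52013473 -0.19575558  0.018     ]] purple [[ 0.45277126 -0.06160532  0.018     ]]
```

```bash
cat >> h.py <<'E'
FY=0.0124
def q(a): return np.array([np.cos(a/2),np.sin(a/2),0,0])
def st(m=''):
    s=arm.state(); print(m,round(s['clock'],2),s['eef_pos'].round(4),s['force'].round(2),s['wrist_torque'].round(2),round(s['opening'],4))
E
python3 - <<'E'
from h import *
arm.close(10)
o=q(np.pi/2+FY)
arm.reach([.435,.048,.15],o); st()
arm.move_l([.435,.048,.007],speed=.12); st()
print(arm.move_l([.555,.0495,.007],speed=.04,contact_N=15)); st()
s=snap('top','t2.png');sc=snap('scene','s2.png')
cv2.imwrite('pics/t2c.png',cv2.resize(s['image'][110:270,150:350],None,fx=4,fy=3.75,interpolation=cv2.INTER_CUBIC))
cv2.imwrite('pics/s2c.png',cv2.resize(sc['image'][100:220,180:340],None,fx=5,fy=5,interpolation=cv2.INTER_CUBIC))
E
```

```text
5.38 [0.4352 0.0484 0.1502] [0.11 0.25 0.02] [ 0.07 -0.05  0.01] 0.0005
 6.72 [0.4354 0.048  0.0077] [0.4  0.54 0.14] [ 0.03 -0.05  0.03] 0.0002
False
 9.87 [0.555  0.0495 0.007 ] [-2.27  0.24 -1.92] [-0.    0.38  0.  ] 0.0009
```

View pics/t2c.png

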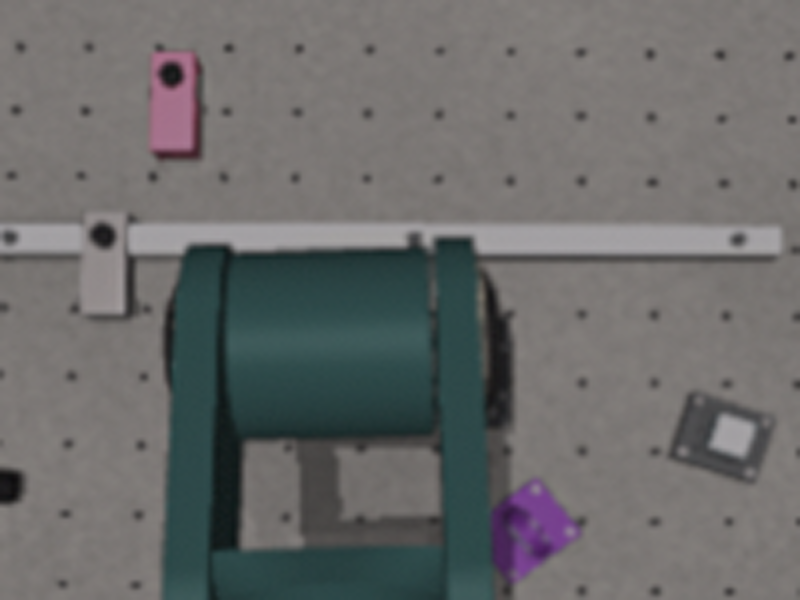

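View pics/s2c.png

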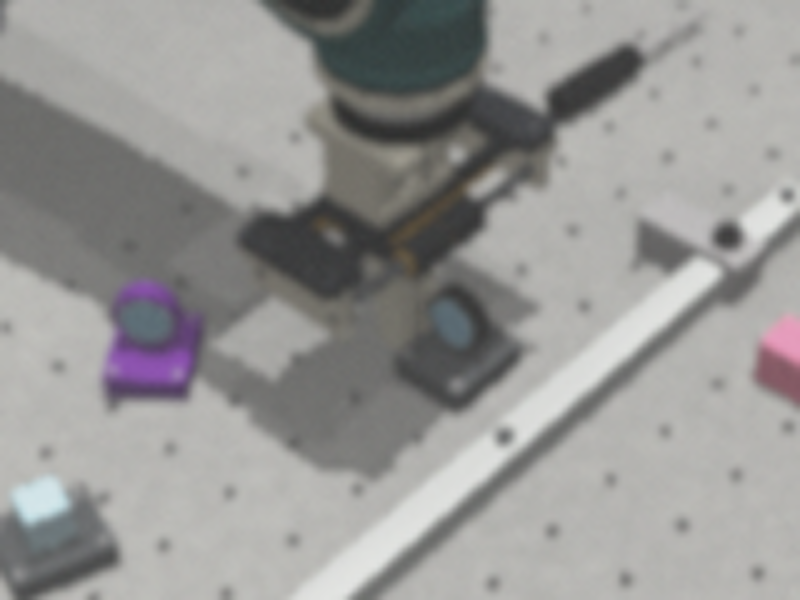

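```bash
python3 - <<'E'
from h import *
print(arm.move_l([.612,.0502,.007],speed=.03,contact_N=12)); st('fence')
p=arm.state()['eef_pos']
arm.move_l([p[0]-.03,p[1],.007],speed=.12);
arm.move_l([p[0]-.05,p[1],.14],speed=.25);st()
arm.reach([p[0]-.2,p[1]-.25,.25],q(FY)); st()
s=snap('top','t3.png');sc=snap('scene','s3.png')
cv2.imwrite('pics/t3c.png',cv2.resize(s['image'][150:230,160:280],None,fx=6,fy=6,interpolation=cv2.INTER_CUBIC))
cv2.imwrite('pics/s3c.png',cv2.resize(sc['image'][100:220,180:340],None,fx=5,fy=5,interpolation=cv2.INTER_CUBIC))
E
```

```text
True
fence 11.13 [0.5898 0.05   0.0065] [-0.39  0.49  0.32] [ 0.1  -0.02 -0.05] 0.0002
 12.22 [0.5397 0.05   0.1386] [ 0.75  0.77 -0.28] [ 0.05 -0.05  0.02] 0.0003
 13.41 [ 0.3901 -0.1997  0.2489] [ 0.81  0.41 -0.99] [-0.09  0.05 -0.03] 0.0009
```

View pics/t3c.png

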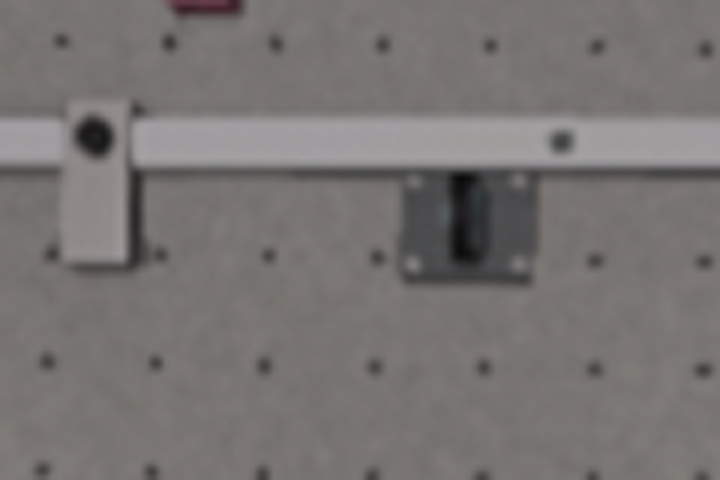

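View pics/s3c.png

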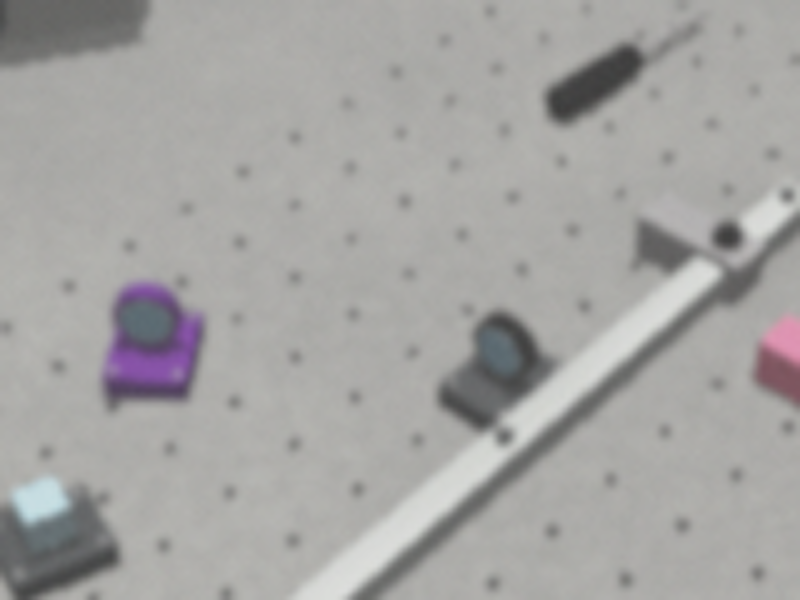

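```bash
python3 - <<'E'
from h import *
s=arm.snapshot('top')
print('ends',toplane(s,[(160+535/6,187.5),(160+402/6,187.5)],.018).round(4).tolist())
fx=lambda y:.6479-.0124*y
o=q(FY)
arm.reach([fx(-.04)-.026,-.04,.13],o); st()
arm.move_l([fx(-.04)-.026,-.04,.007],speed=.12); st()
print(arm.move_l([fx(.1)-.0245,.105,.007],speed=.05,contact_N=15)); st('mid')
print(arm.move_l([fx(.155)-.024,.155,.007],speed=.025,contact_N=12)); st('stop')
p=arm.state()['eef_pos']
arm.move_l([p[0]-.0,p[1]-.03,.007],speed=.12)
arm.move_l([p[0],p[1]-.05,.14],speed=.25)
# press against the fence again, at the middle of the -x side
o=q(np.pi/2+FY); yc=p[1]+.0375
arm.reach([fx(yc)-.10,yc,.14],o)
arm.move_l([fx(yc)-.10,yc,.007],speed=.12)
print(arm.move_l([fx(yc)-.04,yc,.007],speed=.025,contact_N=10)); st('fence')
p=arm.state()['eef_pos']
arm.move_l([p[0]-.03,p[1],.007],speed=.12)
arm.move_l([p[0]-.05,p[1],.14],speed=.25)
arm.reach([.39,-.2,.25],q(FY)); st()
s=snap('top','t4.png');sc=snap('scene','s4.png')
cv2.imwrite('pics/t4c.png',cv2.resize(s['image'][150:220,150:250],None,fx=8,fy=8,interpolation=cv2.INTER_CUBIC))
cv2.imwrite('pics/s4c.png',cv2.resize(sc['image'][100:220,180:340],None,fx=5,fy=5,interpolation=cv2.INTER_CUBIC))
E
```

```text
ends [[0.6217, 0.0254, 0.018], [0.621, 0.0854, 0.018]]
 14.73 [ 0.6222 -0.0407  0.1309] [-0.26 -1.18  0.37] [-0.03  0.06 -0.05] 0.0005
 15.91 [ 0.6229 -0.0401  0.0079] [-0.01 -0.07 -0.07] [-0.03  0.06 -0.02] 0.0003
False
mid 18.96 [0.6217 0.1048 0.007 ] [-4.47 -8.    2.86] [-1.28  0.87  0.02] 0.0006
True
stop 20.3 [0.6213 0.1402 0.0067] [ 0.09 -4.93  3.16] [-0.89  0.12 -0.05] 0.0002
True
fence 25.51 [0.5886 0.1776 0.0066] [ 0.13 -0.75  0.36] [ 0.01  0.04 -0.03] 0.0008
 28.15 [ 0.3904 -0.1995  0.2495] [-0.69  0.18  0.81] [-0.03  0.07 -0.  ] 0.0004
```

View pics/t4c.png

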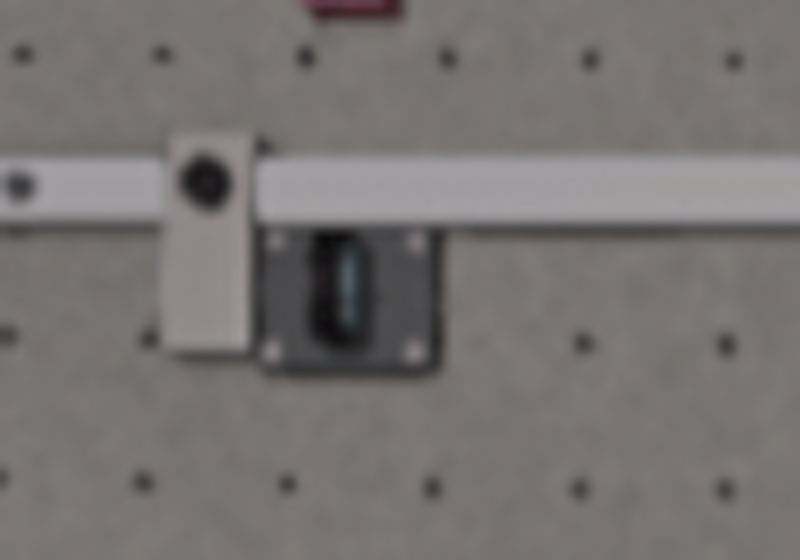

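View pics/s4c.png

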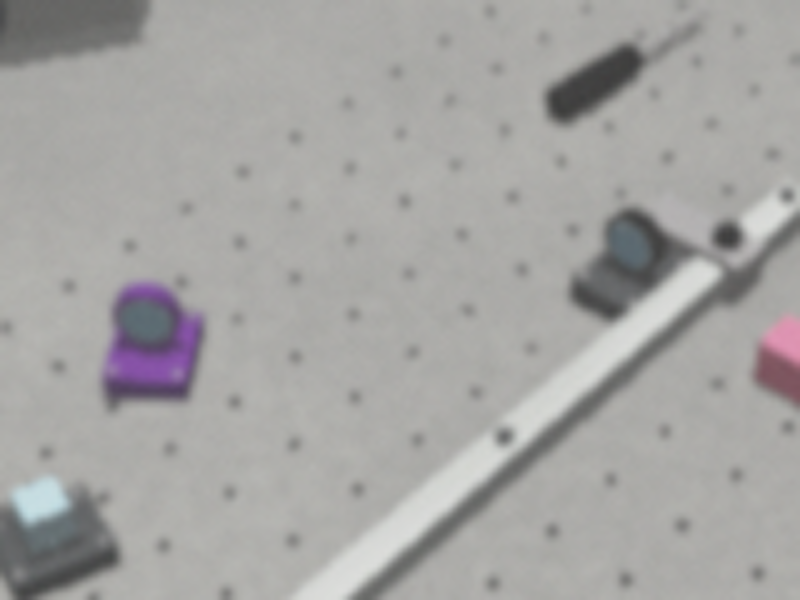

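```bash
python3 - <<'E'
from h import *
fx=lambda y:.6479-.0124*y
arm.reach([fx(.09)-.025,.09,.13],q(FY))
arm.move_l([fx(.09)-.025,.09,.007],speed=.12)
print(arm.move_l([fx(.155)-.024,.155,.007],speed=.025,contact_N=12)); st('stop')
p=arm.state()['eef_pos']
arm.move_l([p[0]-.001,p[1]-.03,.007],speed=.12)
arm.move_l([p[0]-.001,p[1]-.05,.14],speed=.25)
arm.reach([.39,-.2,.25],q(FY)); st()
s=snap('top','t5.png');sc=snap('scene','s5.png')
for n,im in(('t5c',s['image']),('s5c',sc['image'])):
    cv2.imwrite(f'pics/{n}_full.png',im)
home=T((fx(.207)-0,.207),FY,[[-25,-30,0]][0:1]*np.array([.001,.001,1]))[0]; print('home',home)
# overlay the model at home
for n,z in((s,(150,220,150,250)),(sc,(130,190,280,350))):
    a=cv2.resize(n['image'][z[0]:z[1],z[2]:z[3]],None,fx=8,fy=8,interpolation=cv2.INTER_CUBIC)
    P=T(home,FY,np.array([[-25,-30,18],[25,-30,18],[25,30,18],[-25,30,18]])/1000)
    u=(proj(n,P)-[z[2],z[0]]+.5)*8
    cv2.polylines(a,[np.round(u).astype(int).reshape(-1,1,2)],True,(0,255,0),1)
    cv2.imwrite('pics/ov_%d.png'%z[2],a)
E
```

```text
True
stop 32.68 [0.6218 0.1402 0.0067] [ 0.91 -4.24  3.43] [-0.73 -0.05 -0.05] 0.0004
 35.22 [ 0.3905 -0.1996  0.2495] [0.22 0.03 0.14] [-0.09  0.07  0.03] 0.0004
home [0.62070711 0.17669231 0.        ]
```

View pics/ov_150.png

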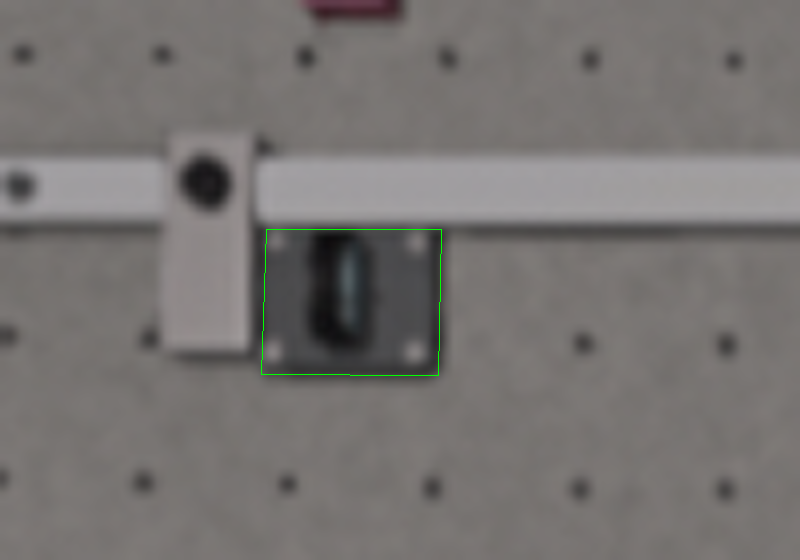

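View pics/ov_280.png

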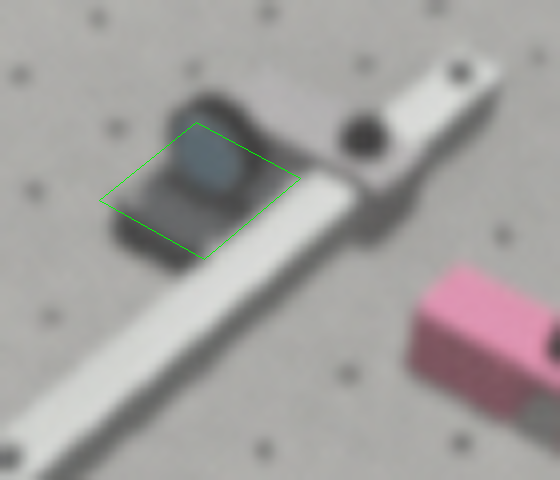

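View pics/t5c_full.png

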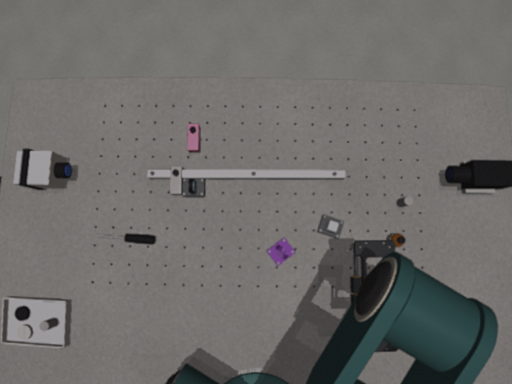

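```bash
python3 - <<'E'
from h import *
n=arm.snapshot('scene'); z=(130,190,270,350)
a=cv2.resize(n['image'][z[0]:z[1],z[2]:z[3]],None,fx=10,fy=10,interpolation=cv2.INTER_CUBIC)
c=(.6479-.0124*.207,.207)
for pts,col in(([[-50,-60,18],[0,-60,18],[0,0,18],[-50,0,18]],(0,255,0)),([[0,-240,25],[22,-240,25],[22,98,25],[0,98,25]],(0,0,255)),([[-45,0,32],[22,0,32],[22,30,32],[-45,30,32]],(255,0,0))):
    u=(proj(n,T(c,FY,np.array(pts)/1000))-[z[2],z[0]]+.5)*10
    cv2.polylines(a,[np.round(u).astype(int).reshape(-1,1,2)],True,col,1)
cv2.imwrite('pics/ov6.png',a)
E
```

```text
(no output)
```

View pics/ov6.png

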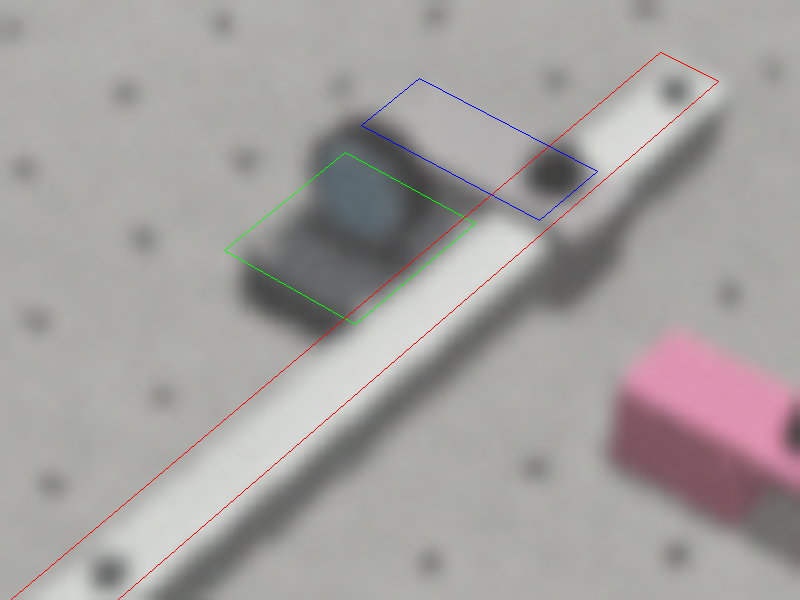

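The scene overlay shows the fence, stop and carriage outlines all shifted by the same 1–2 px. That is a calibration bias, so relative to each other the carriage sits in the corner. The hand is clear, so I am handing in.

```bash
python3 - <<'E'
from h import *
st(); arm.close_job()
E
```

```text
35.37 [ 0.3905 -0.1996  0.2495] [-0.25  0.62  0.27] [-0.05  0.09 -0.01] 0.0004
the job is handed in; nothing more can be done
```

The lens carriage is in the corner of the fence and stop, and I handed the job in at about 35 s of the 67 s allowed. I pushed it with the closed fingertips about 7 mm above the bench, touching only the sides of its base. The first push took it square onto the fence and the second along the fence into the stop. I then pressed it once more against each.

**Contact checks:** both pushes into the stop ended at the same place (TCP y = 0.1402), so it had not moved off the stop in between. The press against the fence put the fence's face within 0.5 mm of the line I had estimated.

**Top camera:** the outline of the carriage at its home position matches the picture to within about 1 px (2.5 mm), and it looks square. I did not measure the squareness more finely than that.

**Disagreement:** in the scene camera, the outlines of the fence, stop and carriage are all shifted by 1–2 px (up to about 6 mm). That is more than the stated 2 mm calibration. Because all three shift together, I took it as a bias of that camera and not a gap.

The other things look unmoved in the last pictures. The hand was clear of everything, at 0.25 m height, when I handed in.

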